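# Centre the compass bowl in the engraving vice

## Task

Take the brass compass bowl off the turntable, stand it upright on the bed of the engraving vice between the V block and the sliding jaw, then slide the jaw up so that the bowl is driven fully home into the V, bearing on both guide faces, and stays nipped there when you let go. Set it down rather than drop it, and nip it only lightly: the brass is thin and marks if it is squeezed hard (15 N is too much). Leave the other brassware undisturbed.

Things in the scene. Friction and masses are not known exactly. Their poses are not given: they have to be found in the camera images.
- bowl: The compass bowl to be engraved: a polished brass drum, 64 mm diameter and 36 mm high, with a narrower bezel of 59 mm diameter above it up to 46 mm, and a white compass card with needle on the top. About 0.45 kg (varies). Origin at the centre of its underside, z up. It stands on the turntable, in any of the four places.
- turntable: Round walnut turntable, 330 mm diameter, top 38 mm above the counter. Origin at the centre of its underside. Its platter can turn, with slight drag. Bowl, door knob and two oarlocks lie round it at 90 degree steps, 100 mm from its centre, in any order; the centre is free, so fingers have most room along the turntable's radius.
- vice: Engraving vice screwed to the counter: grey base 290 x 120 mm, flat steel bed 16 mm above the counter. Origin at the centre of its underside; +x points along the slide from the jaw to the V block, z up. The V block: two white nylon guide faces, 32 mm high above the bed, meeting at 90 degrees on the centre line at x = 100 mm, open towards the jaw with a mouth 100 mm wide at x = 48 mm.
- guide_left: The white nylon guide plate of the V on the vice's +y side, 72 mm long, 12 mm thick, 32 mm high, fixed. Origin at the centre of its underside, x along its length.
- guide_right: The same on the vice's -y side.
- seat (a point): Point on the bed, on the centre line of the vice 55 mm from its origin, over which the bowl's origin comes to lie when the bowl bears on both guide faces. Axes as the vice.
- jaw: The sliding jaw: a grey carriage astride the bed, 36 mm long (along the slide), 110 mm wide, top 30 mm above the bed. Origin on the bed at its centre; axes as the vice. It slides along the vice's x from x = -110 mm (fully open; it starts within 15 mm of that) up to x = 15 mm, with a drag of about 8 N moved slowly (1 N more per 10 mm/s), and stays where it is left.
- jaw_front (a point): Centre of the jaw carriage's front (+x) face, 18 mm ahead of the jaw's origin and 15 mm above the bed. Here sits a white nylon pad, 70 mm wide, 26 mm high, slippery like the guides, on a screwed spindle. The pad's working face stands 14 to 24 mm ahead of this point, as the spindle was last set and locked; this setting is not measured, so feel for the contact.
- jaw_knob (a point): Middle of the upright round brass knob on top of the jaw: 22 mm diameter, gripped part from 40 to 65 mm above the bed; this point lies 53 mm above the bed, over the jaw's origin.
- oarlock_a: Bystander: brass oarlock (a U-shaped horn with a shank), lying flat on the turntable, 115 mm long, 70 mm wide, 15 mm high. Leave alone.
- oarlock_b: Bystander: the second, equal oarlock, lying flat on the turntable. Leave alone.
- door_knob: Bystander: cabin door knob with green verdigris spots on a round rose of 54 mm diameter, 54 mm high, standing on the turntable. Leave alone.
- turnbuckle: Bystander: bronze turnbuckle, 205 mm long, 29 mm wide and 24 mm high, lying on the counter beyond the vice. Leave alone.
There are look-alikes about, which are no part of the job. Leave any blue look-alike of the bowl alone.

How it is judged:
On the way, in this order (a step that is already met when the one before it is completed fails the run):
1. the bowl stands upright on the bed of the vice, between jaw and V, let go by the fingers (z of bowl in the frame of seat between -0.004 and 0.004 m and x of bowl in the frame of seat between -0.09 and 0.01 m and angle between bowl's own z axis and vertical below 0.06 rad and contact force between the fingers and bowl below 0.05 N), for 0.2 s.
2. the bowl bears on both guide faces with the jaw pressing on it (contact force between jaw and bowl above 2 N and contact force between each of guide_left, guide_right and bowl above 0.7 N), for 0.2 s.
At the end, for the whole second after the job is handed in: The bowl stands upright on the bed (tilted less than 0.05 rad), its centre within 2 mm of the seat point, at rest and let go, and is held there: the jaw presses on it with more than 2 N and it bears on each guide face with more than 0.7 N (all of step 2 and horizontal distance between bowl and seat below 0.002 m and z of bowl in the frame of seat below 0.003 m and angle between bowl's own z axis and vertical below 0.05 rad and linear speed of each of bowl, jaw below 0.01 m/s); the robot touches nothing.
It fails at once if the thin brass is squeezed: more than 15 N between bowl and jaw or between bowl and a guide face (contact force between any of jaw, guide_left, guide_right and bowl above 15 N).
It fails at once if the bowl is tipped over (angle between bowl's own z axis and vertical above 0.6 rad).
It fails at once if the bowl is dropped: it moves faster than 0.5 m/s with no finger on it (linear speed of bowl above 0.5 m/s and contact force between the fingers and bowl below 0.05 N).
It fails at once if an oarlock, the door knob or the turnbuckle is shifted by more than 30 mm, or the door knob tipped over (distance of any of oarlock_a, oarlock_b, door_knob, turnbuckle from where it was at the start of the episode above 0.03 m or angle between door_knob's own z axis and vertical above 0.5 rad).
It also fails if it takes over 58 s, if anything falls off the work surface, if the arm or the gripper's body presses on something with over 40 N, if the wrist force passes 120 N, or if a joint passes its speed limit or range.

## Robot

A 6-joint arm with a two-finger parallel gripper is mounted at the origin on the work surface. World frame = base frame: x ahead of the robot, y to its left, z up, the work surface at z = 0. Lengths are in m, angles in rad, forces in N, time in s.
With the tool pointing down it reaches from about 0.3 to 0.875 m from the base axis. Payload 6.4 kg.
Tool frame: the origin (TCP) lies midway between the tips of the shut fingers; the grasp point (between the pads) lies 19 mm behind it (ctrl.pinch_z is the distance from the TCP to the grasp point, in m); z points along the fingers, y is the line along which they close (so a half turn about z gives the same grasp; the last joint's range is limited). The gripper opens to 85 mm and grips with 20 to 120 N. Pads are 22 mm wide; open, the fingers measure 114 mm over their backs; the gripper's body (76 mm by 85 mm) begins 54 mm behind the grasp point. The pads swing forward as they close: fully open they stand 13 mm farther back than shut.
Start: joints at [-1.454, 0.181, 1.607, -0, 1.354, -0.206], TCP at [0.182, -0.545, 0.231] pointing down, gripper open.
Joint ranges: [-2.99, 2.99], [-0.89, 2.07], [0.3, 2.58], [-1.14, 4.28], [0, 2.63], [-3.12, 3.12]. Speed limits (rad/s): [2.57, 2.57, 3.01, 3.14, 3.14, 3.14].

## Interface

Orientations are given as a unit quaternion [w, x, y, z].
In Python, from bench import ctrl gives the robot as it stands.
- The arm moves only by the tool apply_moves, never from a script. Its argument "moves" is a list of rows, each an object with "jaw": the opening, from 0 (shut) to 1 (fully open); "offset": the shift along the tool's x, y, z in mm, a list of three; "rot": the turn, a rotation vector about the tool's x, y, z in degrees, a list of three. In form: [{"jaw": jaw, "offset": [dx, dy, dz], "rot": [ax, ay, az]}, ...]. A call has exactly 5 rows; each row shifts and turns the commanded pose from where the row before left it, along the tool's axes as they then stand; what a row does not reach is not made up. A row lasts 1/8 s, in which the tool goes at most 62.5 mm and 10.7 degrees, less where a joint would pass 70% of its speed; a pose out of reach is approached as far as the arm can. A call is refused whole if a number of a shift passes 62.5 or a number of a turn 10.7, either way. A call with a gripper value outside its range is refused whole. The fingers move at their own pace and stop on an object; the grip force is fixed at half the most. Time passes only in rows, so rows that do not move let the fingers close, or fill a call up. It gives the time, the measured TCP pose, the force, the opening and the grip force at its end, in the units of the state.
- ctrl.get_obs(): the state, without advancing time (a new reading comes with each control period).
- ctrl.camera(name): name is "side" or "top"; returns (picture, depth): 400x640x3 uint8, red, green, blue; 400x640 float32, m along the optical axis (not along the pixel's ray), 0 where there is no reading.
- ctrl.camera_params(name): a dict with "K" (3x3 intrinsics, pixels), "cam_to_world" (4x4, takes a point from camera to world coordinates). Camera axes: x right, y down, z forward; pixel columns grow to the right and rows downward; lengths in m; the calibration is good to about 2 mm. A picture is of the moment at which its call begins. camera_params takes no time and is no camera call.
- ctrl.hand_in(): hands the job in; it is judged then, once.
Trained networks look in the newest picture that a camera, given by its name, has taken for a name from the list of things; names that differ only in an ending like _2 or _b are one class to them, and where a whole thing is asked for, a point or a joint stands for the part that bears it (a point fixed in the world has none). Each returns a list of dicts, best first, with "score" (0 to 1); they miss things now and then, are a little off and sometimes report something else, mostly with a low value. They report only what shows in the picture. A call takes as long as a camera call. They do not tell look-alikes from the thing itself.
- ctrl.outline_of(camera, target): "region" (400x640 bool, what is visible of it) and "position" ([column, row] in pixels, amid what is visible of it).
The state is a dict: "time_s": time; "q": joint angles; "dq": joint speeds; "joint_efforts": joint torques, N m; "eef_pos": TCP position; "eef_rot": TCP orientation; "wrist_force": force on the tool from outside, world axes, zero at the start; "torque": the same for the moment, N m; "opening": opening from 0.0 (shut) to 1.0 (fully open); "grasp_force": force on a finger pad.
Only numpy, scipy, OpenCV 4.12 (cv2) and the standard library are available. Lean on these libraries where they do the work, as an engineer would, in place of code of your own. Each camera call takes 0.05 s, during which the arm holds its last target. There are 200 camera calls.

## Working session

There is one attempt and no reset: what is moved stays moved. The work goes in short steps, Python scripts to look and compute and a tool call to move; the robot and the scene stay as the last step left them, time stands still between calls to the robot, and variables do not carry over. Pictures are saved under pics/ and viewed, at most 10 in all, crops included, and the job is handed in when it is done.

Besides the shell and the picture viewer there is one more tool, called as name([rows], argument=value, ...), one row to a line, values as JSON. apply_moves: Moves the arm, as the interface text tells. Its arguments: {"type":"object","properties":{"moves":{"type":"array"}},"required":["moves"]}

```bash
mkdir -p pics; cat > h.py <<'E'
from bench import ctrl
import numpy as np, cv2
def save(im,n): cv2.imwrite('pics/'+n,im[:,:,::-1])
def pts(cam,depth,mask):
    P=ctrl.camera_params(cam);K=np.array(P['K']);T=np.array(P['cam_to_world'])
    v,u=np.nonzero(mask&(depth>0));d=depth[v,u]
    c=np.stack([(u-K[0,2])/K[0,0]*d,(v-K[1,2])/K[1,1]*d,d,np.ones_like(d)])
    return (T@c)[:3].T
E
python3 - <<'E'
from h import *
for c in ['top','side']:
    im,d=ctrl.camera(c);save(im,c+'0.png');np.savez(c+'0.npz',im=im,d=d)
    for t in ['bowl','turntable','vice','jaw','jaw_knob','guide_left','door_knob','oarlock_a','turnbuckle']:
        for r in ctrl.outline_of(c,t)[:3]:
            p=pts(c,d,r['region'])
            print(c,t,round(r['score'],2),np.round(r['position']),p.shape[0], np.round(np.median(p,0),3) if len(p) else '', np.round(np.percentile(p,98,axis=0),3) if len(p) else '')
print({k:np.round(v,3) for k,v in ctrl.get_obs().items()})
E
```

```text
top bowl 0.88 [216. 282.] 630 [0.263 0.291 0.047] [0.29  0.322 0.051]
top bowl 0.72 [181. 306.] 646 [0.207 0.369 0.047] [0.233 0.401 0.051]
top bowl 0.72 [206. 185.] 391 [0.498 0.32  0.052] [0.534 0.373 0.056]
top turntable 0.56 [247. 179.] 12458 [0.518 0.225 0.04 ] [0.668 0.37  0.044]
top vice 0.7 [413. 198.] 6129 [ 0.488 -0.193  0.019] [ 0.556 -0.052  0.052]
top jaw 0.98 [375. 192.] 1110 [ 0.494 -0.086  0.047] [ 0.561 -0.064  0.085]
top jaw 0.7 [416. 194.] 6088 [ 0.488 -0.193  0.019] [ 0.556 -0.053  0.052]
top jaw 0.24 [446. 212.] 216 [ 0.453 -0.263  0.048] [ 0.478 -0.237  0.052]
top jaw_knob 0.66 [376. 190.] 1122 [ 0.495 -0.085  0.047] [ 0.563 -0.064  0.085]
top guide_left 0.66 [447. 184.] 302 [ 0.513 -0.269  0.047] [ 0.542 -0.246  0.052]
top guide_left 0.26 [449. 215.] 174 [ 0.451 -0.261  0.048] [ 0.475 -0.237  0.052]
top door_knob 0.86 [288. 172.] 401 [0.536 0.123 0.089] [0.56  0.146 0.094]
top door_knob 0.74 [255. 217.] 586 [0.421 0.199 0.085] [0.449 0.228 0.089]
top oarlock_a 0.7 [207. 183.] 416 [0.493 0.326 0.052] [0.534 0.377 0.056]
top oarlock_a 0.68 [235. 139.] 501 [0.617 
[... 930 characters left out ...]
.255 0.05 ] [0.64  0.297 0.053]
side oarlock_a 0.62 [241. 254.] 310 [0.487 0.324 0.05 ] [0.528 0.378 0.054]
side turnbuckle 0.56 [302. 151.] 220 [ 0.703 -0.146  0.015] [ 0.721 -0.068  0.025]
{'time_s': np.float64(1.0), 'q': array([-1.454,  0.181,  1.607, -0.   ,  1.354, -0.206]), 'dq': array([ 0.001, -0.001,  0.001,  0.   , -0.002, -0.001]), 'joint_efforts': array([ 1.0000e-03, -4.4485e+01, -3.5169e+01, -0.0000e+00,  1.0000e-03,
       -0.0000e+00]), 'eef_pos': array([ 0.182, -0.545,  0.231]), 'eef_rot': array([-0.   ,  0.987,  0.161, -0.   ]), 'wrist_force': array([-0.246,  0.389,  0.267]), 'torque': array([0.01 , 0.015, 0.029]), 'grasp_force': np.float64(0.0), 'opening': np.float64(1.003)}
```

View pics/top0.png

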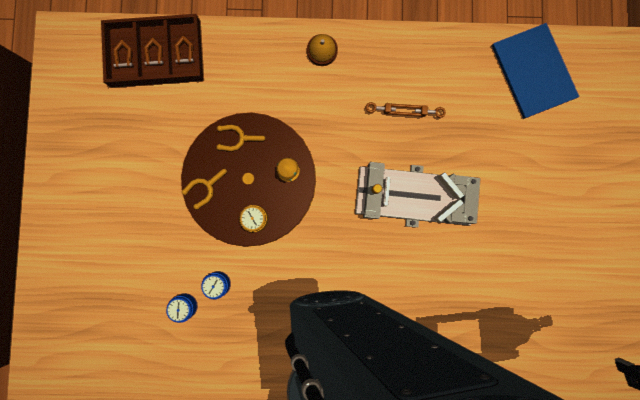

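```bash
python3 - <<'E'
from h import *
z=np.load('top0.npz');im=z['im']
save(cv2.resize(im[110:330,160:340],None,fx=3.2,fy=2.7),'crop.png')
E
```

```text
(no output)
```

View pics/crop.png

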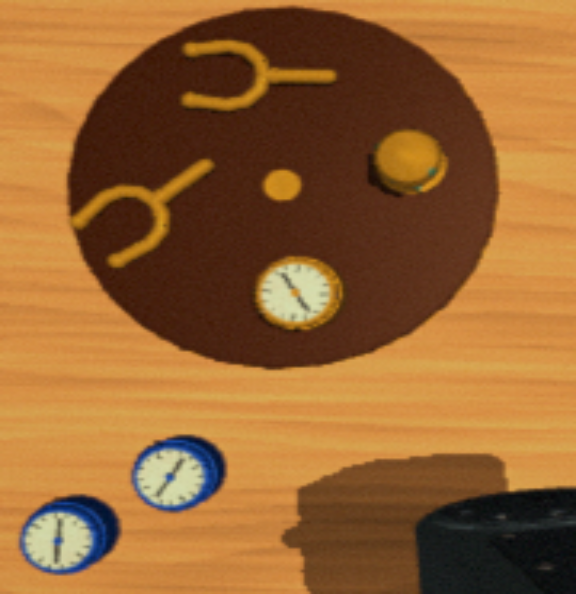

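The look-alikes are the two blue bowls at (216,285) and (181,307), the door knob at (288,170) and the brass ball at (322,50). The real bowl is the brass drum with the white card at (253,218), on the turntable's near side, and the crop confirms it. The vice is at about (418,195), with the jaw knob at (376,189) and the V apex at about (465,200).

```bash
python3 - <<'E'
from h import *
z=np.load('top0.npz');im,d=z['im'],z['d']
P=pts('top',d,d>0)
def near(c,r,lo,hi):
    m=(np.hypot(P[:,0]-c[0],P[:,1]-c[1])<r)&(P[:,2]>lo)&(P[:,2]<hi);return P[m]
def circ(p):
    (x,y),r=cv2.minEnclosingCircle((p[:,:2]*1000).astype(np.float32));return round(x,1),round(y,1),round(r,1),len(p)
b=near((.421,.199),.05,.076,.1);print('bowl',circ(b),b[:,:2].mean(0))
t=near((.518,.225),.22,.03,.045);print('tt',circ(t))
k=near((.494,-.086),.03,.065,.1);print('knob',circ(k),k.mean(0),k[:,2].max())
j=near((.494,-.086),.09,.04,.055);j=j[j[:,1]>-.15];print('jaw',cv2.minAreaRect((j[:,:2]*1000).astype(np.float32)))
g=near((.482,-.265),.06,.04,.06);print('guides',g.min(0),g.max(0),len(g))
for s in (1,-1):
    q=g[(g[:,0]-.481)*s>.0];print(cv2.minAreaRect((q[:,:2]*1000).astype(np.float32)), len(q))
v=near((.488,-.19),.2,.008,.06);print('vice',cv2.minAreaRect((v[:,:2]*1000).astype(np.float32)))
v=near((.488,-.19),.2,.012,.02);v=v[(v[:,1]<-.14)];print('bed',cv2.minAreaRect((v[:,:2]*1000).astype(np.float32)))
k=near((.536,.123),.04,.07,.1);print('doorknob',circ(k))
E
```

```text
bowl (422.1, 202.1, 31.3, 538) [0.42192961 0.20133477]
tt (519.4, 223.6, 164.9, 12217)
knob (498.4, -83.7, 10.6, 76) [ 0.49766013 -0.08293346  0.08299899] 0.08812570751578552
jaw ((497.86077880859375, -92.94741821289062), (53.59091567993164, 135.96377563476562), 85.36647033691406)
guides [ 0.42441269 -0.3246945   0.04022958] [ 0.54105812 -0.23648003  0.05498077] 1026
((513.8119506835938, -289.0379638671875), (93.99002075195312, 40.79316711425781), 40.8056640625) 492
((449.2546081542969, -285.4527587890625), (43.1299934387207, 96.71391296386719), 39.77290344238281) 534
vice ((490.56005859375, -190.91439819335938), (295.97991943359375, 157.4606170654297), 80.4931869506836)
bed ((492.90435791015625, -234.15048217773438), (148.90281677246094, 188.66299438476562), 0.40093865990638733)
doorknob (540.9, 126.0, 25.5, 369)
```

```bash
python3 - <<'E'
from h import *
z=np.load('top0.npz');im=z['im']
save(cv2.resize(im[150:240,345:490],None,fx=5,fy=5,interpolation=cv2.INTER_CUBIC),'vice.png')
E
```

```text
(no output)
```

View pics/vice.png

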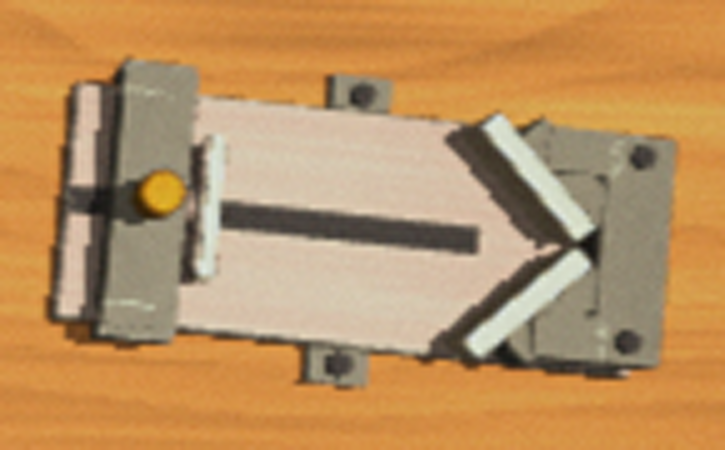

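```bash
python3 - <<'E'
from h import *
z=np.load('top0.npz');im,d=z['im'].astype(int),z['d']
K=np.array(ctrl.camera_params('top')['K']);T=np.array(ctrl.camera_params('top')['cam_to_world']);print(K[0,0],np.round(T,3).tolist())
def toplane(u,v,h):
    r=T[:3,:3]@np.linalg.inv(K)@np.stack([u,v,np.ones(len(u))]);s=(h-T[2,3])/r[2];return (T[:3,3:]+s*r).T
m=np.zeros(d.shape,bool);m[168:225,434:466]=1
w=m&(im.min(2)>170)&(abs(im[...,0]-im[...,2])<22)
n,l,s,c=cv2.connectedComponentsWithStats(w.astype(np.uint8));
rs=[]
for i in range(1,n):
    if s[i,4]<60: continue
    v,u=np.nonzero(l==i);p=toplane(u,v,.048)[:,:2]*1000
    r=cv2.minAreaRect(p.astype(np.float32));print(s[i],r)
    vx,vy,x0,y0=cv2.fitLine(p.astype(np.float32),cv2.DIST_L2,0,.01,.01).ravel();print('line',vx,vy,x0,y0, np.degrees(np.arctan2(vy,vx)));rs.append((np.array([x0,y0]),np.array([vx,vy])))
# slot
m[:]=0;m[187:203,390:440]=1
v,u=np.nonzero(m&(im.max(2)<110));p=toplane(u,v,.016)[:,:2]*1000
vx,vy,x0,y0=cv2.fitLine(p.astype(np.float32),cv2.DIST_HUBER,0,.01,.01).ravel();print('slot',len(p),vx,vy,x0,y0,np.degrees(np.arctan2(-vx*np.sign(-vy),abs(vy))))
if len(rs)==2:
    (a,e),(b,f)=rs;t=np.linalg.solve(np.stack([e,-f],1),b-a);print('centreline cross',a+t[0]*e)
# pad
m[:]=0;m[174:208,380:392]=1
w=m&(im.min(2)>185)
v,u=np.nonzero(w);p=toplane(u,v,.044)[:,:2]*1000;print('pad',len(p),cv2.minAreaRect(p.astype(np.float32)),p.mean(0))
# knob & bowl in image
for (r0,r1,c0,c1,h) in [(180,200,366,386,.081)]:
    m[:]=0;m[r0:r1,c0:c1]=1
    v,u=np.nonzero(m&(im[...,0]-im[...,2]>90));p=toplane(u,v,h)[:,:2]*1000;print('knob',len(p),cv2.minEnclosingCircle(p.astype(np.float32)),p.mean(0))
E
```

```text
371.9155528834484 [[0.024, -0.998, 0.065, 0.4], [-1.0, -0.024, -0.003, 0.063], [0.004, -0.065, -0.998, 0.94], [0.0, 0.0, 0.0, 1.0]]
[442 173  22  25 121] ((514.2477416992188, -271.92724609375), (69.65509796142578, 10.058036804199219), 40.25046920776367)
line 0.7599102 0.65002805 514.5095 -271.77884 40.543716
[439 200  24  21 128] ((453.0540771484375, -266.6385192871094), (10.514578819274902, 69.61228942871094), 39.90167236328125)
line 0.64365137 -0.7653189 453.32108 -267.09097 -49.935368
slot 241 0.0751211 0.99717444 490.40976 -189.26721 4.30818
centreline cross [ 481.2157  -300.25842]
pad 73 ((497.1916809082031, -115.77330780029297), (6.5809807777404785, 66.4559555053711), 85.47422790527344) [ 497.18634404 -115.5485206 ]
knob 60 ((498.7714538574219, -84.4711685180664), 10.020853042602539) [498.55774123 -84.52092765]
```

```bash
cat > plan.py <<'E'
# plan x y z(mm) closing-axis yaw(deg) rows : rows in tool axes for a tool-down straight move
import sys,json
from h import *
from scipy.spatial.transform import Rotation as R
x,y,z,yaw,n=map(float,sys.argv[1:6]);n=int(n)
o=ctrl.get_obs();p=np.array(o['eef_pos'])*1000;w,a,b,c=o['eef_rot'];r=R.from_quat([a,b,c,w])
def goal(yw):
    t=np.radians(yw);Y=np.array([np.cos(t),np.sin(t),0]);Z=np.array([0,0,-1.]);return R.from_matrix(np.stack([np.cross(Y,Z),Y,Z],1))
G=min((goal(yaw),goal(yaw+180)),key=lambda g:(r.inv()*g).magnitude()) if len(sys.argv)<7 else goal(yaw)
rv=(r.inv()*G).as_rotvec();step=(np.array([x,y,z])-p)/n;cur=r
rows=[]
for i in range(n):
    rows.append((np.round(cur.inv().apply(step),1).tolist(),np.round(np.degrees(rv/n),1).tolist()));cur=cur*R.from_rotvec(rv/n)
for q in rows: print(q)
print('t',o['time_s'],'now',p.round(1),'f',np.round(o['wrist_force'],1),'open',round(float(o['opening']),3))
E
python3 plan.py 422 202 190 12.5 15 f
```

```text
([31.0, -42.2, 2.8], [-0.0, -0.0, -5.6])
([34.9, -39.0, 2.8], [-0.0, -0.0, -5.6])
([38.6, -35.4, 2.8], [-0.0, -0.0, -5.6])
([41.8, -31.4, 2.8], [-0.0, -0.0, -5.6])
([44.7, -27.2, 2.8], [-0.0, -0.0, -5.6])
([47.1, -22.7, 2.8], [-0.0, -0.0, -5.6])
([49.1, -18.0, 2.8], [-0.0, -0.0, -5.6])
([50.6, -13.1, 2.8], [-0.0, -0.0, -5.6])
([51.7, -8.1, 2.8], [-0.0, -0.0, -5.6])
([52.2, -3.0, 2.8], [-0.0, -0.0, -5.6])
([52.3, 2.1, 2.8], [-0.0, -0.0, -5.6])
([51.8, 7.2, 2.8], [-0.0, -0.0, -5.6])
([50.9, 12.2, 2.8], [-0.0, -0.0, -5.6])
([49.4, 17.1, 2.8], [-0.0, -0.0, -5.6])
([47.5, 21.8, 2.8], [-0.0, -0.0, -5.6])
t 1.0 now [ 182.4 -545.3  231.3] f [-0.2  0.4  0.3] open 1.003
```

apply_moves([
  {"jaw": 1, "offset": [31, -42, 3], "rot": [0, 0, -5.6]},
  {"jaw": 1, "offset": [35, -39, 3], "rot": [0, 0, -5.6]},
  {"jaw": 1, "offset": [39, -35, 3], "rot": [0, 0, -5.6]},
  {"jaw": 1, "offset": [42, -31, 3], "rot": [0, 0, -5.6]},
  {"jaw": 1, "offset": [45, -27, 3], "rot": [0, 0, -5.6]},
])

```text
time_s: 1.62
eef_pos: [0.2641, -0.2951, 0.2163]
eef_rot: [0.0, 0.918, 0.396, 0.0]
wrist_force: [0.7, -0.2, 0.7]
opening: 1.0
grasp_force: 0.0
```

apply_moves([
  {"jaw": 1, "offset": [47, -23, 3], "rot": [0, 0, -5.6]},
  {"jaw": 1, "offset": [49, -18, 3], "rot": [0, 0, -5.6]},
  {"jaw": 1, "offset": [51, -13, 3], "rot": [0, 0, -5.6]},
  {"jaw": 1, "offset": [52, -8, 3], "rot": [0, 0, -5.6]},
  {"jaw": 1, "offset": [52, -3, 3], "rot": [0, 0, -5.6]},
])

```text
time_s: 2.25
eef_pos: [0.3442, -0.0458, 0.2017]
eef_rot: [0.001, 0.795, 0.606, 0.0]
wrist_force: [1.0, -0.2, 0.0]
opening: 1.0
grasp_force: 0.0
```

apply_moves([
  {"jaw": 1, "offset": [52, 2, 3], "rot": [0, 0, -5.6]},
  {"jaw": 1, "offset": [52, 7, 3], "rot": [0, 0, -5.6]},
  {"jaw": 1, "offset": [51, 12, 3], "rot": [0, 0, -5.6]},
  {"jaw": 1, "offset": [49, 17, 3], "rot": [0, 0, -5.6]},
  {"jaw": 1, "offset": [48, 22, 3], "rot": [0, 0, -5.6]},
])

```text
time_s: 2.88
eef_pos: [0.4237, 0.2039, 0.1865]
eef_rot: [0.0, 0.625, 0.781, 0.0]
wrist_force: [1.4, -0.5, 0.6]
opening: 1.001
grasp_force: 0.0
```

```bash
python3 plan.py 422 202 130 12.5 3;  python3 plan.py 422 202 42 12.5 5; python3 - <<'E'
from h import *
im,d=ctrl.camera('side');save(im,'s1.png')
for r in ctrl.outline_of('side','bowl')[:3]:
    p=pts('side',d,r['region']);p=p[(p[:,2]>.079)&(p[:,2]<.092)]
    if len(p)>20: print(r['score'],r['position'],cv2.minEnclosingCircle((p[:,:2]*1000).astype(np.float32)),p.mean(0))
E
```

```text
([-0.5, -0.7, 18.8], [0.0, 0.0, 0.1])
([-0.5, -0.7, 18.8], [0.0, 0.0, 0.1])
([-0.5, -0.7, 18.8], [0.0, 0.0, 0.1])
t 2.875 now [423.7 203.9 186.5] f [ 1.4 -0.5  0.6] open 1.001
([-0.3, -0.4, 28.9], [0.0, 0.0, 0.0])
([-0.3, -0.4, 28.9], [0.0, 0.0, 0.0])
([-0.3, -0.4, 28.9], [0.0, 0.0, 0.0])
([-0.3, -0.4, 28.9], [0.0, 0.0, 0.0])
([-0.3, -0.4, 28.9], [0.0, 0.0, 0.0])
t 2.875 now [423.7 203.9 186.5] f [ 1.4 -0.5  0.6] open 1.001
0.63 [293.7, 237.0] ((418.37060546875, 203.14688110351562), 29.809749603271484) [0.41691972 0.20528252 0.08407346]
```

View pics/s1.png

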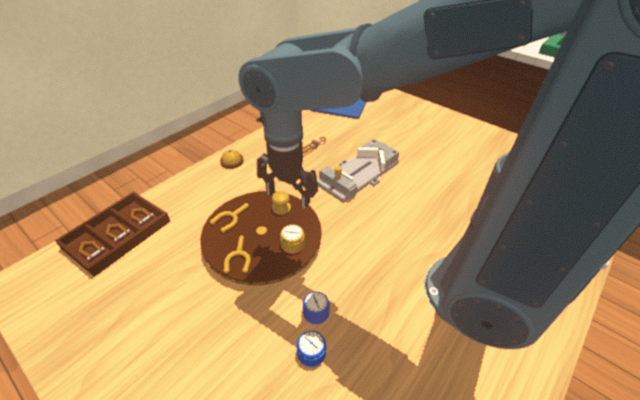

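The side picture shows the gripper directly over the brass bowl at (292,237), with the fingers lined up along the radius and clear of the door knob at (281,203).

apply_moves([
  {"jaw": 1, "offset": [-1, -2, 30], "rot": [0, 0, 0]},
  {"jaw": 1, "offset": [-1, -1, 30], "rot": [0, 0, 0]},
  {"jaw": 1, "offset": [0, 0, 30], "rot": [0, 0, 0]},
  {"jaw": 1, "offset": [0, 0, 30], "rot": [0, 0, 0]},
  {"jaw": 1, "offset": [0, 0, 29], "rot": [0, 0, 0]},
])

```text
time_s: 3.6
eef_pos: [0.4207, 0.1987, 0.0366]
eef_rot: [0.0, 0.626, 0.78, 0.0]
wrist_force: [0.3, -0.2, 0.1]
opening: 1.005
grasp_force: 0.0
```

apply_moves([
  {"jaw": 0.4, "offset": [0, 0, 0], "rot": [0, 0, 0]},
  {"jaw": 0.4, "offset": [0, 0, 0], "rot": [0, 0, 0]},
  {"jaw": 0.4, "offset": [0, 0, 0], "rot": [0, 0, 0]},
  {"jaw": 0.4, "offset": [0, 0, 0], "rot": [0, 0, 0]},
  {"jaw": 0.4, "offset": [0, 0, 0], "rot": [0, 0, 0]},
])

```text
time_s: 4.22
eef_pos: [0.4207, 0.1994, 0.0375]
eef_rot: [0.0, 0.626, 0.78, 0.0]
wrist_force: [0.3, -0.0, -5.9]
opening: 0.733
grasp_force: 66.5
```

apply_moves([
  {"jaw": 0.4, "offset": [0, 0, -8], "rot": [0, 0, 0]},
  {"jaw": 0.4, "offset": [0, 0, -20], "rot": [0, 0, 0]},
  {"jaw": 0.4, "offset": [0, 0, -30], "rot": [0, 0, 0]},
  {"jaw": 0.4, "offset": [0, 0, -30], "rot": [0, 0, 0]},
  {"jaw": 0.4, "offset": [0, 0, -25], "rot": [0, 0, 0]},
])

```text
time_s: 4.85
eef_pos: [0.4208, 0.1994, 0.152]
eef_rot: [0.0, 0.626, 0.78, 0.0]
wrist_force: [0.1, 0.5, -4.5]
opening: 0.733
grasp_force: 67.1
```

```bash
python3 plan.py 489 -202 135 -4.6 10; python3 - <<'E'
from h import *
im,d=ctrl.camera('side');save(im[120:300,200:400].repeat(3,0).repeat(3,1),'s2.png')
E
```

```text
([-40.7, -2.0, 1.7], [0.0, -0.0, 1.7])
([-40.7, -0.8, 1.7], [0.0, -0.0, 1.7])
([-40.7, 0.4, 1.7], [0.0, -0.0, 1.7])
([-40.7, 1.6, 1.7], [0.0, -0.0, 1.7])
([-40.6, 2.8, 1.7], [0.0, -0.0, 1.7])
([-40.5, 4.0, 1.7], [0.0, -0.0, 1.7])
([-40.4, 5.2, 1.7], [0.0, -0.0, 1.7])
([-40.2, 6.4, 1.7], [0.0, -0.0, 1.7])
([-40.0, 7.6, 1.7], [0.0, -0.0, 1.7])
([-39.7, 8.8, 1.7], [0.0, -0.0, 1.7])
t 4.85 now [420.8 199.4 152. ] f [ 0.1  0.5 -4.5] open 0.733
```

View pics/s2.png

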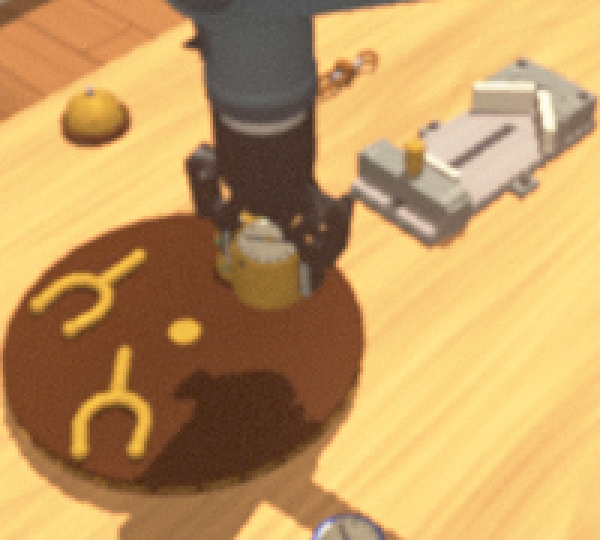

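The bowl hangs upright in the fingers, and the door knob and oarlocks have not moved.

apply_moves([
  {"jaw": 0.4, "offset": [-41, -2, 2], "rot": [0, 0, 1.7]},
  {"jaw": 0.4, "offset": [-41, -1, 2], "rot": [0, 0, 1.7]},
  {"jaw": 0.4, "offset": [-41, 0, 2], "rot": [0, 0, 1.7]},
  {"jaw": 0.4, "offset": [-41, 2, 2], "rot": [0, 0, 1.7]},
  {"jaw": 0.4, "offset": [-41, 3, 2], "rot": [0, 0, 1.7]},
])

```text
time_s: 5.52
eef_pos: [0.455, -0.0042, 0.14]
eef_rot: [0.0, 0.682, 0.731, 0.0]
wrist_force: [1.1, 0.6, -5.5]
opening: 0.734
grasp_force: 67.2
```

apply_moves([
  {"jaw": 0.4, "offset": [-41, 4, 2], "rot": [0, 0, 1.7]},
  {"jaw": 0.4, "offset": [-40, 5, 2], "rot": [0, 0, 1.7]},
  {"jaw": 0.4, "offset": [-40, 6, 2], "rot": [0, 0, 1.7]},
  {"jaw": 0.4, "offset": [-40, 8, 2], "rot": [0, 0, 1.7]},
  {"jaw": 0.4, "offset": [-38, 9, 2], "rot": [0, 0, 1.7]},
])

```text
time_s: 6.15
eef_pos: [0.4892, -0.2031, 0.1298]
eef_rot: [-0.0, 0.735, 0.678, 0.0]
wrist_force: [0.3, -0.1, -4.6]
opening: 0.737
grasp_force: 67.1
```

```bash
python3 plan.py 489 -202 22 -4.6 5; python3 - <<'E'
from h import *
im,d=ctrl.camera('side');save(im[90:240,270:430].repeat(4,0).repeat(4,1),'s3.png')
E
```

```text
([0.2, -0.1, 21.6], [-0.0, -0.0, 0.0])
([0.2, -0.1, 21.6], [-0.0, -0.0, 0.0])
([0.2, -0.1, 21.6], [-0.0, -0.0, 0.0])
([0.2, -0.1, 21.6], [-0.0, -0.0, 0.0])
([0.2, -0.1, 21.6], [-0.0, -0.0, 0.0])
t 6.15 now [ 489.2 -203.1  129.8] f [ 0.3 -0.1 -4.6] open 0.737
```

View pics/s3.png

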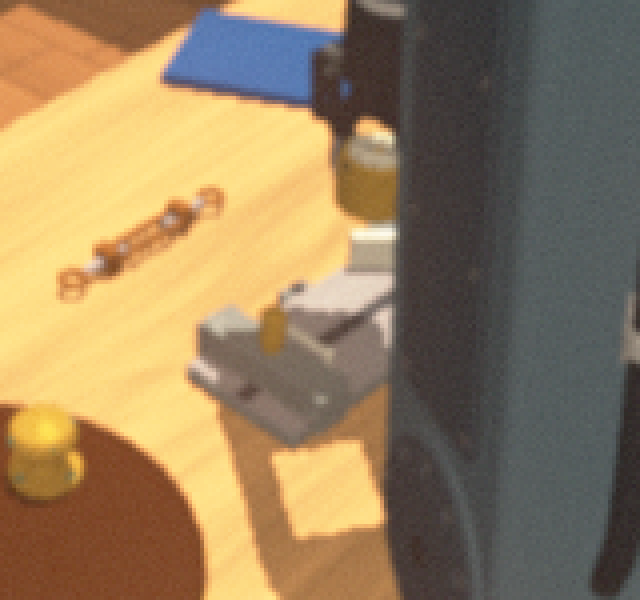

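The bowl is upright above the bed in the side view, at about (362,132) in full-picture pixels, and the turnbuckle is untouched. Lowering it.

apply_moves([
  {"jaw": 0.4, "offset": [0, 0, 30], "rot": [0, 0, 0]},
  {"jaw": 0.4, "offset": [0, 0, 30], "rot": [0, 0, 0]},
  {"jaw": 0.4, "offset": [0, 0, 28], "rot": [0, 0, 0]},
  {"jaw": 0.4, "offset": [0, 0, 15], "rot": [0, 0, 0]},
  {"jaw": 0.4, "offset": [0, 0, 6], "rot": [0, 0, 0]},
])

```text
time_s: 6.82
eef_pos: [0.4889, -0.2014, 0.0205]
eef_rot: [-0.001, 0.734, 0.679, -0.0]
wrist_force: [-0.0, -0.3, -5.7]
opening: 0.732
grasp_force: 67.4
```

apply_moves([
  {"jaw": 0.4, "offset": [0, 0, 1], "rot": [0, 0, 0]},
  {"jaw": 0.4, "offset": [0, 0, 1], "rot": [0, 0, 0]},
  {"jaw": 0.4, "offset": [0, 0, 0.5], "rot": [0, 0, 0]},
  {"jaw": 0.4, "offset": [0, 0, 0], "rot": [0, 0, 0]},
  {"jaw": 0.4, "offset": [0, 0, 0], "rot": [0, 0, 0]},
])

```text
time_s: 7.45
eef_pos: [0.4895, -0.2019, 0.019]
eef_rot: [0.0, 0.734, 0.679, 0.0]
wrist_force: [0.2, 0.9, -4.8]
opening: 0.735
grasp_force: 67.4
```

apply_moves([
  {"jaw": 0.4, "offset": [0, 0, 1], "rot": [0, 0, 0]},
  {"jaw": 0.4, "offset": [0, 0, 0.5], "rot": [0, 0, 0]},
  {"jaw": 0.4, "offset": [0, 0, 0.5], "rot": [0, 0, 0]},
  {"jaw": 0.4, "offset": [0, 0, 0.5], "rot": [0, 0, 0]},
  {"jaw": 0.4, "offset": [0, 0, 0], "rot": [0, 0, 0]},
])

```text
time_s: 8.07
eef_pos: [0.4893, -0.2018, 0.0162]
eef_rot: [-0.0, 0.734, 0.679, -0.0]
wrist_force: [1.5, 0.5, -4.7]
opening: 0.733
grasp_force: 67.4
```

apply_moves([
  {"jaw": 0.4, "offset": [0, 0, 0.5], "rot": [0, 0, 0]},
  {"jaw": 0.4, "offset": [0, 0, 0.5], "rot": [0, 0, 0]},
  {"jaw": 0.4, "offset": [0, 0, 0], "rot": [0, 0, 0]},
  {"jaw": 0.4, "offset": [0, 0, 0], "rot": [0, 0, 0]},
  {"jaw": 0.4, "offset": [0, 0, 0], "rot": [0, 0, 0]},
])

```text
time_s: 8.7
eef_pos: [0.4893, -0.2018, 0.0154]
eef_rot: [0.0, 0.734, 0.679, -0.0]
wrist_force: [-0.6, -0.2, -2.0]
opening: 0.736
grasp_force: 67.7
```

apply_moves([
  {"jaw": 0.4, "offset": [0, 0, 0.3], "rot": [0, 0, 0]},
  {"jaw": 0.78, "offset": [0, 0, 0], "rot": [0, 0, 0]},
  {"jaw": 0.85, "offset": [0, 0, 0], "rot": [0, 0, 0]},
  {"jaw": 0.95, "offset": [0, 0, 0], "rot": [0, 0, 0]},
  {"jaw": 1, "offset": [0, 0, 0], "rot": [0, 0, 0]},
])

```text
time_s: 9.32
eef_pos: [0.4894, -0.2019, 0.015]
eef_rot: [0.0, 0.734, 0.679, 0.0]
wrist_force: [0.3, 0.6, 0.4]
opening: 0.997
grasp_force: 0.0
```

apply_moves([
  {"jaw": 1, "offset": [0, 0, -10], "rot": [0, 0, 0]},
  {"jaw": 1, "offset": [0, 0, -25], "rot": [0, 0, 0]},
  {"jaw": 1, "offset": [0, 0, -40], "rot": [0, 0, 0]},
  {"jaw": 1, "offset": [0, 0, -40], "rot": [0, 0, 0]},
  {"jaw": 1, "offset": [0, 0, -15], "rot": [0, 0, 0]},
])

```text
time_s: 9.95
eef_pos: [0.4908, -0.2028, 0.1483]
eef_rot: [0.003, 0.734, 0.679, 0.001]
wrist_force: [0.3, -0.2, 0.0]
opening: 1.0
grasp_force: 0.0
```

```bash
python3 plan.py 498.5 -84 140 -4.6 5; python3 - <<'E'
from h import *
im,d=ctrl.camera('side');save(im[90:240,270:430].repeat(4,0).repeat(4,1),'s4.png')
im,d=ctrl.camera('top');save(im[140:260,330:500].repeat(4,0).repeat(4,1),'t4.png')
P=pts('top',d,d>0);p=P[(np.hypot(P[:,0]-.489,P[:,1]+.202)<.05)&(P[:,2]>.054)&(P[:,2]<.07)]
if len(p): print(len(p),p.mean(0),cv2.minEnclosingCircle((p[:,:2]*1000).astype(np.float32)))
E
```

```text
([23.8, -0.3, 1.6], [0.1, 0.0, 0.0])
([23.8, -0.3, 1.6], [0.1, 0.0, 0.0])
([23.8, -0.3, 1.6], [0.1, 0.0, 0.0])
([23.8, -0.3, 1.6], [0.1, 0.0, 0.0])
([23.8, -0.4, 1.7], [0.1, 0.0, 0.0])
t 9.95 now [ 490.8 -202.8  148.3] f [ 0.3 -0.2  0. ] open 1.0
508 [ 0.49123996 -0.19597673  0.06307587] ((491.76971435546875, -197.39833068847656), 31.409385681152344)
```

View pics/t4.png

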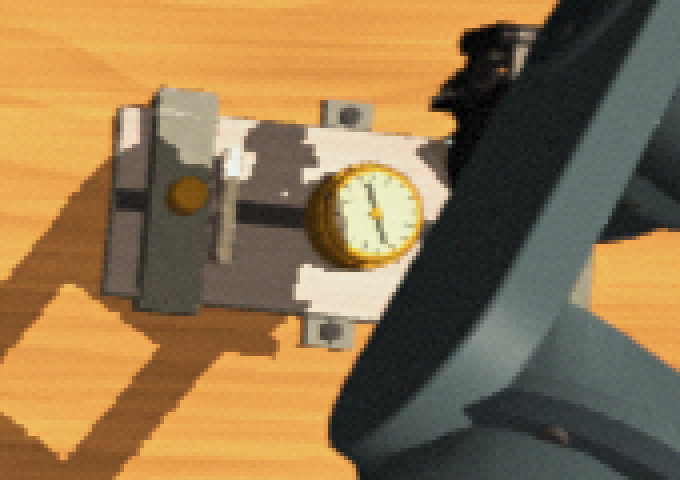

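The bowl stands upright on the bed at about (415,195) in the full picture, between pad and V and nearly on the centre line. Now for the jaw knob at (377,189).

apply_moves([
  {"jaw": 1, "offset": [24, 0, 2], "rot": [0, 0, 0]},
  {"jaw": 1, "offset": [24, 0, 2], "rot": [0, 0, 0]},
  {"jaw": 1, "offset": [24, 0, 2], "rot": [0, 0, 0]},
  {"jaw": 1, "offset": [24, 0, 0], "rot": [0, 0, 0]},
  {"jaw": 1, "offset": [23, 0, 0], "rot": [0, 0, 0]},
])

```text
time_s: 10.68
eef_pos: [0.4974, -0.0819, 0.1369]
eef_rot: [-0.002, 0.734, 0.679, -0.001]
wrist_force: [-0.6, 0.3, -0.6]
opening: 1.002
grasp_force: 0.0
```

```bash
python3 plan.py 498.5 -84 52 -4.6 4; python3 - <<'E'
from h import *
im,d=ctrl.camera('side');save(im[90:240,270:430].repeat(4,0).repeat(4,1),'s5.png')
E
```

```text
([-0.5, 0.4, 21.2], [-0.0, -0.0, 0.0])
([-0.5, 0.4, 21.2], [-0.0, -0.0, 0.0])
([-0.5, 0.3, 21.2], [-0.0, -0.0, 0.0])
([-0.5, 0.3, 21.2], [-0.0, -0.0, 0.0])
t 10.675 now [497.4 -81.9 136.9] f [-0.6  0.3 -0.6] open 1.002
```

View pics/s5.png

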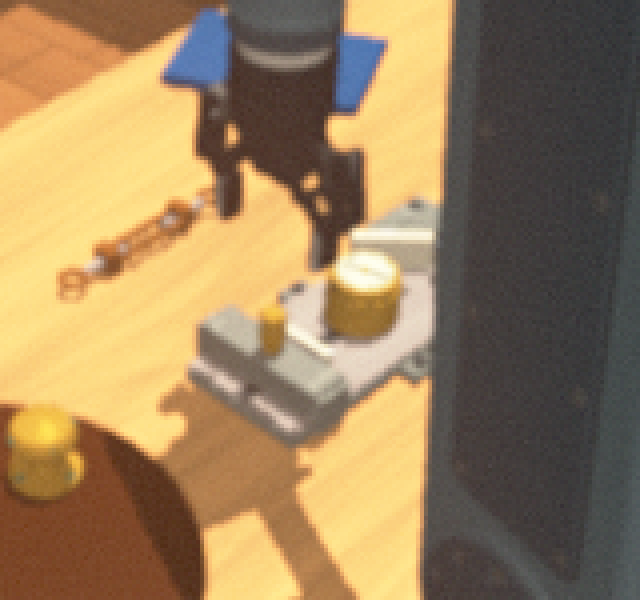

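The gripper is straddling above the jaw knob, and the bowl stands upright clear of it. Descend and grip the knob.

apply_moves([
  {"jaw": 1, "offset": [-1, 0.5, 21], "rot": [0, 0, 0]},
  {"jaw": 1, "offset": [-1, 0.5, 21], "rot": [0, 0, 0]},
  {"jaw": 1, "offset": [0, 0, 21], "rot": [0, 0, 0]},
  {"jaw": 1, "offset": [0, 0, 21], "rot": [0, 0, 0]},
  {"jaw": 0.6, "offset": [0, 0, 0], "rot": [0, 0, 0]},
])

```text
time_s: 11.35
eef_pos: [0.4969, -0.0845, 0.0521]
eef_rot: [-0.003, 0.734, 0.679, -0.001]
wrist_force: [-0.7, -0.3, 0.1]
opening: 0.819
grasp_force: 0.0
```

apply_moves([
  {"jaw": 0.35, "offset": [0, 0, 0], "rot": [0, 0, 0]},
  {"jaw": 0.05, "offset": [0, 0, 0], "rot": [0, 0, 0]},
  {"jaw": 0.05, "offset": [0, 0, 0], "rot": [0, 0, 0]},
  {"jaw": 0.05, "offset": [0, 0, 0], "rot": [0, 0, 0]},
  {"jaw": 0.05, "offset": [0, 0, 0], "rot": [0, 0, 0]},
])

```text
time_s: 11.98
eef_pos: [0.4966, -0.085, 0.0555]
eef_rot: [-0.002, 0.734, 0.679, -0.002]
wrist_force: [-14.7, -1.0, 11.6]
opening: 0.233
grasp_force: 58.4
```

apply_moves([
  {"jaw": 0.4, "offset": [0, 0, -2], "rot": [0, 0, 0]},
  {"jaw": 0.4, "offset": [0, 0, -3], "rot": [0, 0, 0]},
  {"jaw": 0.05, "offset": [0, 0, 0], "rot": [0, 0, 0]},
  {"jaw": 0.05, "offset": [0, 0, 0], "rot": [0, 0, 0]},
  {"jaw": 0.05, "offset": [0, 0, 0], "rot": [0, 0, 0]},
])

```text
time_s: 12.6
eef_pos: [0.4966, -0.0849, 0.0606]
eef_rot: [-0.003, 0.734, 0.679, -0.002]
wrist_force: [-16.9, 0.2, 19.0]
opening: 0.234
grasp_force: 58.1
```

apply_moves([
  {"jaw": 0.05, "offset": [0, -0.5, -1], "rot": [0, 0, 0]},
  {"jaw": 0.05, "offset": [0, 0, -1], "rot": [0, 0, 0]},
  {"jaw": 0.05, "offset": [0, 0, 0], "rot": [0, 0, 0]},
  {"jaw": 0.05, "offset": [0, 0, 0], "rot": [0, 0, 0]},
  {"jaw": 0.05, "offset": [0, 0, 0], "rot": [0, 0, 0]},
])

```text
time_s: 13.22
eef_pos: [0.4965, -0.0849, 0.0607]
eef_rot: [-0.002, 0.734, 0.679, -0.002]
wrist_force: [-6.3, -2.1, -3.6]
opening: 0.232
grasp_force: 59.7
```

apply_moves([
  {"jaw": 0.05, "offset": [-4, 0, 0], "rot": [0, 0, 0]},
  {"jaw": 0.05, "offset": [-8, 0, 0], "rot": [0, 0, 0]},
  {"jaw": 0.05, "offset": [-8, 0, 0], "rot": [0, 0, 0]},
  {"jaw": 0.05, "offset": [-8, 0, 0], "rot": [0, 0, 0]},
  {"jaw": 0.05, "offset": [-7, 0, 0], "rot": [0, 0, 0]},
])

```text
time_s: 13.85
eef_pos: [0.494, -0.1163, 0.0607]
eef_rot: [-0.004, 0.734, 0.679, 0.0]
wrist_force: [-3.7, 14.1, 1.1]
opening: 0.234
grasp_force: 60.1
```

apply_moves([
  {"jaw": 0.05, "offset": [-4, 0, 0], "rot": [0, 0, 0]},
  {"jaw": 0.05, "offset": [-3, 0, 0], "rot": [0, 0, 0]},
  {"jaw": 0.05, "offset": [-3, 0, 0], "rot": [0, 0, 0]},
  {"jaw": 0.05, "offset": [-3, 0, 0], "rot": [0, 0, 0]},
  {"jaw": 0.05, "offset": [-3, 0, 0], "rot": [0, 0, 0]},
])

```text
time_s: 14.48
eef_pos: [0.4927, -0.1326, 0.0607]
eef_rot: [-0.004, 0.734, 0.679, 0.0]
wrist_force: [-4.1, 12.9, 2.4]
opening: 0.235
grasp_force: 60.1
```

apply_moves([
  {"jaw": 0.05, "offset": [-3, 0, 0], "rot": [0, 0, 0]},
  {"jaw": 0.05, "offset": [-3, 0, 0], "rot": [0, 0, 0]},
  {"jaw": 0.05, "offset": [-3, 0, 0], "rot": [0, 0, 0]},
  {"jaw": 0.05, "offset": [-3, 0, 0], "rot": [0, 0, 0]},
  {"jaw": 0.05, "offset": [-3, 0, 0], "rot": [0, 0, 0]},
])

```text
time_s: 15.1
eef_pos: [0.4915, -0.1472, 0.0607]
eef_rot: [-0.004, 0.734, 0.679, 0.0]
wrist_force: [-4.3, 12.6, 1.7]
opening: 0.234
grasp_force: 60.2
```

apply_moves([
  {"jaw": 0.05, "offset": [-3, 0, 0], "rot": [0, 0, 0]},
  {"jaw": 0.05, "offset": [-3, 0, 0], "rot": [0, 0, 0]},
  {"jaw": 0.05, "offset": [-2, 0, 0], "rot": [0, 0, 0]},
  {"jaw": 0.05, "offset": [-2, 0, 0], "rot": [0, 0, 0]},
  {"jaw": 0.05, "offset": [-1, 0, 0], "rot": [0, 0, 0]},
])

```text
time_s: 15.72
eef_pos: [0.4907, -0.1584, 0.0607]
eef_rot: [-0.004, 0.734, 0.679, 0.0]
wrist_force: [-4.5, 11.0, 1.9]
opening: 0.233
grasp_force: 60.2
```

```bash
python3 - <<'E'
from h import *
o=ctrl.get_obs();print(o['eef_pos'],o['wrist_force'])
for c in ('top','side'):
    im,d=ctrl.camera(c)
    P=pts(c,d,d>0)
    b=P[(np.hypot(P[:,0]-.489,P[:,1]+.225)<.06)&(P[:,2]>.056)&(P[:,2]<.07)]
    print(c,len(b), b.mean(0) if len(b) else '', cv2.minEnclosingCircle((b[:,:2]*1000).astype(np.float32)) if len(b) else '')
    save((im[140:260,330:500] if c=='top' else im[90:240,300:470]).repeat(4,0).repeat(4,1),c+'6.png')
    for r in ctrl.outline_of(c,'bowl')[:3]: print(r['score'],r['position'])
E
```

```text
[ 0.49066967 -0.15844896  0.06070739] [-4.53188129 11.03820031  1.87120539]
top 55 [ 0.46583483 -0.22669581  0.06284384] ((468.37713623046875, -227.04586791992188), 19.869380950927734)
0.74 [212.9, 286.2]
0.7 [179.6, 305.1]
0.4 [435.6, 205.2]
side 23 [ 0.48022095 -0.20556761  0.06131023] ((490.30078125, -218.02374267578125), 27.42350196838379)
```

View pics/side6.png

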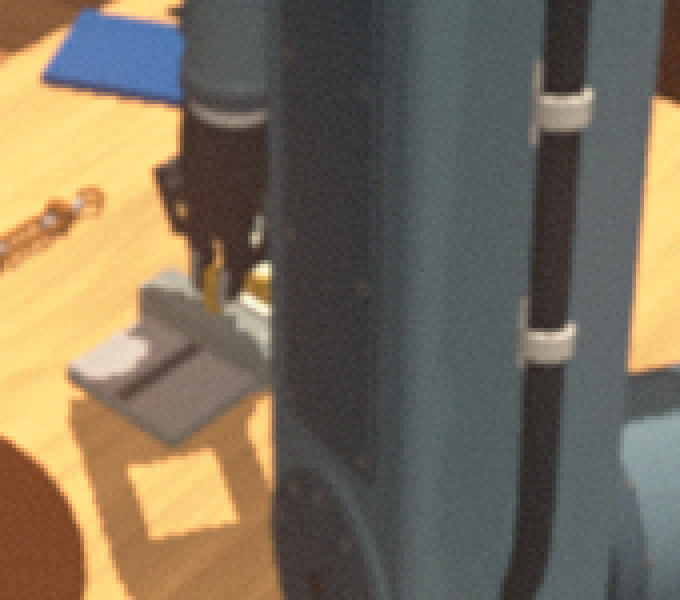

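The side view shows the jaw gripped by its knob, with the bowl against the pad at about (365,160). The rest is hidden by the arm, so I feel my way on by force.

apply_moves([
  {"jaw": 0.05, "offset": [-1.5, 0, 0], "rot": [0, 0, 0]},
  {"jaw": 0.05, "offset": [-1.5, 0, 0], "rot": [0, 0, 0]},
  {"jaw": 0.05, "offset": [-1.5, 0, 0], "rot": [0, 0, 0]},
  {"jaw": 0.05, "offset": [-1.5, 0, 0], "rot": [0, 0, 0]},
  {"jaw": 0.05, "offset": [-1, 0, 0], "rot": [0, 0, 0]},
])

```text
time_s: 16.55
eef_pos: [0.4901, -0.1653, 0.0607]
eef_rot: [-0.004, 0.734, 0.679, 0.0]
wrist_force: [-4.8, 9.9, 1.3]
opening: 0.241
grasp_force: 60.2
```

apply_moves([
  {"jaw": 0.05, "offset": [-0.5, 0, 0], "rot": [0, 0, 0]},
  {"jaw": 0.05, "offset": [-0.5, 0, 0], "rot": [0, 0, 0]},
  {"jaw": 0.05, "offset": [-0.5, 0, 0], "rot": [0, 0, 0]},
  {"jaw": 0.05, "offset": [-0.5, 0, 0], "rot": [0, 0, 0]},
  {"jaw": 0.05, "offset": [-0.5, 0, 0], "rot": [0, 0, 0]},
])

```text
time_s: 17.18
eef_pos: [0.4899, -0.1679, 0.0607]
eef_rot: [-0.004, 0.734, 0.679, 0.0]
wrist_force: [-5.4, 10.5, 2.3]
opening: 0.235
grasp_force: 60.2
```

apply_moves([
  {"jaw": 0.05, "offset": [-0.5, 0, 0], "rot": [0, 0, 0]},
  {"jaw": 0.05, "offset": [-0.5, 0, 0], "rot": [0, 0, 0]},
  {"jaw": 0.05, "offset": [-0.5, 0, 0], "rot": [0, 0, 0]},
  {"jaw": 0.05, "offset": [-0.5, 0, 0], "rot": [0, 0, 0]},
  {"jaw": 0.05, "offset": [-0.5, 0, 0], "rot": [0, 0, 0]},
])

```text
time_s: 17.8
eef_pos: [0.4897, -0.1704, 0.0607]
eef_rot: [-0.004, 0.734, 0.679, 0.0]
wrist_force: [-5.9, 9.9, 3.0]
opening: 0.234
grasp_force: 60.2
```

apply_moves([
  {"jaw": 0.05, "offset": [-0.4, 0, 0], "rot": [0, 0, 0]},
  {"jaw": 0.05, "offset": [-0.4, 0, 0], "rot": [0, 0, 0]},
  {"jaw": 0.05, "offset": [-0.4, 0, 0], "rot": [0, 0, 0]},
  {"jaw": 0.05, "offset": [-0.4, 0, 0], "rot": [0, 0, 0]},
  {"jaw": 0.05, "offset": [-0.4, 0, 0], "rot": [0, 0, 0]},
])

```text
time_s: 18.42
eef_pos: [0.4895, -0.1724, 0.0607]
eef_rot: [-0.004, 0.734, 0.679, 0.0]
wrist_force: [-5.3, 10.9, 1.7]
opening: 0.232
grasp_force: 60.2
```

apply_moves([
  {"jaw": 0.05, "offset": [-0.3, 0, 0], "rot": [0, 0, 0]},
  {"jaw": 0.05, "offset": [-0.3, 0, 0], "rot": [0, 0, 0]},
  {"jaw": 0.05, "offset": [-0.3, 0, 0], "rot": [0, 0, 0]},
  {"jaw": 0.05, "offset": [-0.2, 0, 0], "rot": [0, 0, 0]},
  {"jaw": 0.05, "offset": [-0.2, 0, 0], "rot": [0, 0, 0]},
])

```text
time_s: 19.05
eef_pos: [0.4894, -0.1738, 0.0607]
eef_rot: [-0.004, 0.734, 0.679, 0.0]
wrist_force: [-5.3, 10.7, 2.6]
opening: 0.234
grasp_force: 60.2
```

apply_moves([
  {"jaw": 0.05, "offset": [-0.3, 0, 0], "rot": [0, 0, 0]},
  {"jaw": 0.05, "offset": [-0.2, 0, 0], "rot": [0, 0, 0]},
  {"jaw": 0.05, "offset": [-0.2, 0, 0], "rot": [0, 0, 0]},
  {"jaw": 0.05, "offset": [-0.2, 0, 0], "rot": [0, 0, 0]},
  {"jaw": 0.05, "offset": [-0.2, 0, 0], "rot": [0, 0, 0]},
])

```text
time_s: 19.68
eef_pos: [0.4893, -0.1748, 0.0607]
eef_rot: [-0.004, 0.734, 0.679, 0.0]
wrist_force: [-5.5, 11.0, 2.5]
opening: 0.231
grasp_force: 60.2
```

apply_moves([
  {"jaw": 0.05, "offset": [-0.2, 0, 0], "rot": [0, 0, 0]},
  {"jaw": 0.05, "offset": [-0.2, 0, 0], "rot": [0, 0, 0]},
  {"jaw": 0.05, "offset": [-0.2, 0, 0], "rot": [0, 0, 0]},
  {"jaw": 0.05, "offset": [-0.2, 0, 0], "rot": [0, 0, 0]},
  {"jaw": 0.05, "offset": [-0.2, 0, 0], "rot": [0, 0, 0]},
])

```text
time_s: 20.3
eef_pos: [0.4893, -0.1758, 0.0607]
eef_rot: [-0.004, 0.734, 0.679, 0.0]
wrist_force: [-5.2, 11.5, 1.5]
opening: 0.236
grasp_force: 60.2
```

apply_moves([
  {"jaw": 0.05, "offset": [-0.2, 0, 0], "rot": [0, 0, 0]},
  {"jaw": 0.05, "offset": [-0.2, 0, 0], "rot": [0, 0, 0]},
  {"jaw": 0.05, "offset": [-0.2, 0, 0], "rot": [0, 0, 0]},
  {"jaw": 0.05, "offset": [-0.2, 0, 0], "rot": [0, 0, 0]},
  {"jaw": 0.05, "offset": [-0.2, 0, 0], "rot": [0, 0, 0]},
])

```text
time_s: 20.92
eef_pos: [0.4892, -0.1768, 0.0607]
eef_rot: [-0.004, 0.734, 0.679, 0.0]
wrist_force: [-4.8, 10.0, 2.8]
opening: 0.233
grasp_force: 60.2
```

apply_moves([
  {"jaw": 0.05, "offset": [-0.2, 0, 0], "rot": [0, 0, 0]},
  {"jaw": 0.05, "offset": [-0.2, 0, 0], "rot": [0, 0, 0]},
  {"jaw": 0.05, "offset": [-0.2, 0, 0], "rot": [0, 0, 0]},
  {"jaw": 0.05, "offset": [-0.2, 0, 0], "rot": [0, 0, 0]},
  {"jaw": 0.05, "offset": [-0.2, 0, 0], "rot": [0, 0, 0]},
])

```text
time_s: 21.55
eef_pos: [0.4891, -0.1778, 0.0607]
eef_rot: [-0.004, 0.734, 0.679, 0.0]
wrist_force: [-5.5, 9.9, 2.1]
opening: 0.235
grasp_force: 60.2
```

apply_moves([
  {"jaw": 0.05, "offset": [-0.2, 0, 0], "rot": [0, 0, 0]},
  {"jaw": 0.05, "offset": [-0.2, 0, 0], "rot": [0, 0, 0]},
  {"jaw": 0.05, "offset": [-0.2, 0, 0], "rot": [0, 0, 0]},
  {"jaw": 0.05, "offset": [-0.2, 0, 0], "rot": [0, 0, 0]},
  {"jaw": 0.05, "offset": [-0.2, 0, 0], "rot": [0, 0, 0]},
])

```text
time_s: 22.18
eef_pos: [0.4891, -0.1782, 0.0607]
eef_rot: [-0.005, 0.734, 0.679, 0.0]
wrist_force: [-4.7, 13.8, 3.4]
opening: 0.231
grasp_force: 60.4
```

apply_moves([
  {"jaw": 0.05, "offset": [-0.1, 0, 0], "rot": [0, 0, 0]},
  {"jaw": 0.05, "offset": [-0.1, 0, 0], "rot": [0, 0, 0]},
  {"jaw": 0.05, "offset": [0, 0, 0], "rot": [0, 0, 0]},
  {"jaw": 0.05, "offset": [0, 0, 0], "rot": [0, 0, 0]},
  {"jaw": 0.05, "offset": [0, 0, 0], "rot": [0, 0, 0]},
])

```text
time_s: 22.8
eef_pos: [0.4891, -0.1783, 0.0607]
eef_rot: [-0.005, 0.734, 0.679, 0.001]
wrist_force: [-3.9, 12.6, 4.3]
opening: 0.235
grasp_force: 60.3
```

apply_moves([
  {"jaw": 0.05, "offset": [-0.2, 0, 0], "rot": [0, 0, 0]},
  {"jaw": 0.05, "offset": [-0.1, 0, 0], "rot": [0, 0, 0]},
  {"jaw": 0.05, "offset": [0, 0, 0], "rot": [0, 0, 0]},
  {"jaw": 0.05, "offset": [0, 0, 0], "rot": [0, 0, 0]},
  {"jaw": 0.05, "offset": [0, 0, 0], "rot": [0, 0, 0]},
])

```text
time_s: 23.42
eef_pos: [0.4891, -0.1784, 0.0607]
eef_rot: [-0.005, 0.734, 0.679, 0.001]
wrist_force: [-4.4, 14.3, 4.1]
opening: 0.229
grasp_force: 60.4
```

apply_moves([
  {"jaw": 0.3, "offset": [0, 0, 0], "rot": [0, 0, 0]},
  {"jaw": 0.4, "offset": [0, 0, 0], "rot": [0, 0, 0]},
  {"jaw": 0.5, "offset": [0, 0, 0], "rot": [0, 0, 0]},
  {"jaw": 0.6, "offset": [0, 0, 0], "rot": [0, 0, 0]},
  {"jaw": 0.6, "offset": [0, 0, 0], "rot": [0, 0, 0]},
])

```text
time_s: 24.05
eef_pos: [0.4914, -0.1831, 0.0621]
eef_rot: [0.0, 0.734, 0.679, 0.0]
wrist_force: [-0.4, 0.3, -0.1]
opening: 0.601
grasp_force: 0.0
```

apply_moves([
  {"jaw": 0.6, "offset": [0, 0, -10], "rot": [0, 0, 0]},
  {"jaw": 0.6, "offset": [0, 0, -30], "rot": [0, 0, 0]},
  {"jaw": 0.6, "offset": [0, 0, -40], "rot": [0, 0, 0]},
  {"jaw": 0.6, "offset": [40, 0, -30], "rot": [0, 0, 0]},
  {"jaw": 0.6, "offset": [50, 0, 0], "rot": [0, 0, 0]},
])

```text
time_s: 24.68
eef_pos: [0.5006, -0.0938, 0.176]
eef_rot: [0.003, 0.735, 0.678, 0.001]
wrist_force: [1.0, 0.4, -0.1]
opening: 0.598
grasp_force: 0.0
```

apply_moves([
  {"jaw": 0.6, "offset": [60, 0, 0], "rot": [0, 0, 0]},
  {"jaw": 0.6, "offset": [60, 0, 0], "rot": [0, 0, 0]},
  {"jaw": 0.6, "offset": [60, 0, 0], "rot": [0, 0, 0]},
  {"jaw": 0.6, "offset": [50, 0, 0], "rot": [0, 0, 0]},
  {"jaw": 0.6, "offset": [0, 0, 0], "rot": [0, 0, 0]},
])

```text
time_s: 25.3
eef_pos: [0.5163, 0.1394, 0.1728]
eef_rot: [0.0, 0.733, 0.681, 0.001]
wrist_force: [-0.7, -0.0, -0.2]
opening: 0.601
grasp_force: 0.0
```

```bash
python3 - <<'E'
from h import *
im,d=ctrl.camera('top');save(im[150:240,345:490].repeat(5,0).repeat(5,1),'t7.png')
P=pts('top',d,d>0)
b=P[(np.hypot(P[:,0]-.4855,P[:,1]+.247)<.06)&(P[:,2]>.056)&(P[:,2]<.07)]
print(len(b),b.mean(0),cv2.minEnclosingCircle((b[:,:2]*1000).astype(np.float32)))
E
```

```text
487 [ 0.48717777 -0.24281262  0.06351139] ((488.24676513671875, -244.52627563476562), 30.08059310913086)
```

View pics/t7.png

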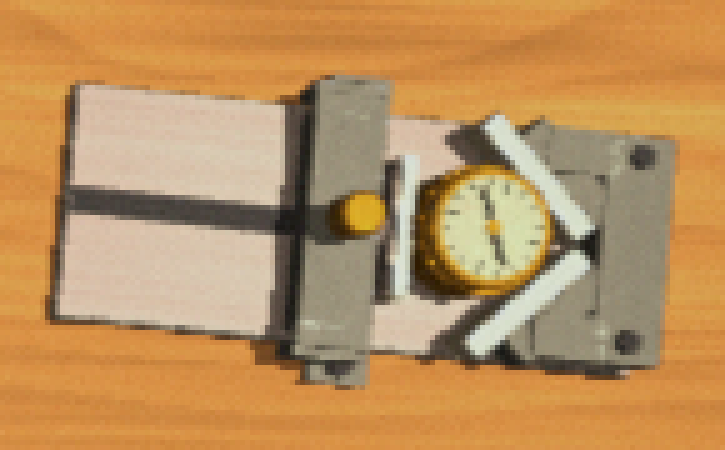

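The top view shows the bowl at (442,196) lying against both guides and the pad. I check the geometry numerically before handing in.

```bash
python3 - <<'E'
from h import *
im,d=ctrl.camera('top');im=im.astype(int)
K=np.array(ctrl.camera_params('top')['K']);T=np.array(ctrl.camera_params('top')['cam_to_world'])
def toplane(u,v,h):
    r=T[:3,:3]@np.linalg.inv(K)@np.stack([u,v,np.ones(len(u))]);s=(h-T[2,3])/r[2];return ((T[:3,3:]+s*r).T)[:,:2]*1000
u=np.array([-np.sin(np.radians(4.6)),-np.cos(np.radians(4.6))]);n=np.array([-u[1],u[0]]);O=np.array([489.9,-192.1])
vic=lambda p:np.stack([(p-O)@u,(p-O)@n],1)
m=np.zeros(d.shape,bool);m[178:214,424:458]=1
# brass+card silhouette top: card disc by brightness, low saturation
w=(m&(im.min(2)>120)).astype(np.uint8)
k,l,s,c=cv2.connectedComponentsWithStats(w)
i=l[194,441] or l[192,445];v,uu=np.nonzero(l==i);q=vic(toplane(uu,v,.062))
print('card',len(q),q.mean(0),cv2.minEnclosingCircle(q.astype(np.float32)))
m[:]=0;m[178:212,421:431]=1
v,uu=np.nonzero(m&(im.min(2)>180));q=vic(toplane(uu,v,.044));print('pad x range',np.percentile(q[:,0],[2,50,98]),len(q))
m[:]=0;m[184:200,408:424]=1
v,uu=np.nonzero(m&(im[...,0]-im[...,2]>90));q=vic(toplane(uu,v,.081));print('knob',q.mean(0))
E
```

```text
card 281 [52.79383235  1.70671549] ((52.47751998901367, 1.9620425701141357), 24.15776252746582)
pad x range [13.84100979 16.80068121 20.19115501] 73
knob [-13.9516172    0.07274195]
```

```bash
cat > fit.py <<'E'
from h import *
from scipy.optimize import minimize
u=np.array([-np.sin(np.radians(4.6)),-np.cos(np.radians(4.6))]);n=np.array([-u[1],u[0]]);O=np.array([489.9,-192.1])
a=np.linspace(0,2*np.pi,72)
def model(cam,x,y):
    P=ctrl.camera_params(cam);K=np.array(P['K']);W=np.linalg.inv(np.array(P['cam_to_world']))
    q=np.concatenate([np.stack([x+r*np.cos(a),y+r*np.sin(a),0*a+h,1000+0*a]) for r,h in((32,16),(32,52),(29.5,62))],1)/1000
    c=K@(W@q)[:3];return (c[:2]/c[2]).T
def hull(m):
    v,w=np.nonzero(m);return cv2.convexHull(np.stack([w,v],1).astype(np.float32))
def cen(h):
    M=cv2.moments(h);return np.array([M['m10'],M['m01']])/M['m00'],M['m00']
for cam,(r0,r1,c0,c1) in {'top':(174,216,424,462),'side':(145,195,330,400)}.items():
    im,d=ctrl.camera(cam);im=im.astype(int)
    for th in (50,70,90):
        m=np.zeros(d.shape,bool);m[r0:r1,c0:c1]=1
        m&=(im[...,0]-im[...,2]>th)
        k,l,s,c=cv2.connectedComponentsWithStats(m.astype(np.uint8));
        i=1+np.argmax(s[1:,4]);h=hull(l==i);ct,A=cen(h)
        f=lambda p:np.sum((cen(cv2.convexHull(model(cam,*p).astype(np.float32)))[0]-ct)**2)
        p=minimize(f,[486,-247],method='Nelder-Mead').x
        A2=cen(cv2.convexHull(model(cam,*p).astype(np.float32)))[1]
        print(cam,th,s[i],'area',A,A2,'world',p.round(1),'vice',round((p-O)@u,1),round((p-O)@n,1))
E
python3 fit.py
```

```text
top 50 [428 183  28  27 301] area 562.5 680.8173334526364 world [ 488.4 -248.7] vice 56.5 3.1
top 70 [429 183  27  26 231] area 528.0 681.206634795526 world [ 489.  -249.5] vice 57.2 3.7
top 90 [431 183  25  26 169] area 469.0 682.3517552202102 world [ 489.5 -251.8] vice 59.5 4.4
side 50 [353 145  47  50 859] area 1445.5 405.0494271768257 world [ 399.6 -199.1] vice 14.2 -89.5
side 70 [353 145  47  50 819] area 1421.0 405.62103745434433 world [ 398.7 -198.4] vice 13.6 -90.4
side 90 [354 145  46  50 784] area 1372.0 406.1001797753852 world [ 397.1 -198.6] vice 13.9 -92.0
```

The card sits at about (52.8, 1.7) mm in vice coordinates, and the depth measurements agree. So the bowl probably rests on the left guide only, about 2 mm short of home. I'll push the jaw further, using the shut fingers behind the knob.

```bash
python3 plan.py 491.4 -150.5 115 -4.6 6
```

```text
([-47.8, -0.4, 9.6], [0.0, 0.0, 0.0])
([-47.8, -0.4, 9.6], [0.0, 0.0, 0.0])
([-47.8, -0.4, 9.6], [0.0, 0.0, 0.0])
([-47.8, -0.4, 9.6], [0.0, 0.0, 0.0])
([-47.8, -0.4, 9.5], [0.0, 0.0, 0.0])
([-47.8, -0.4, 9.5], [0.0, 0.0, 0.0])
t 25.5 now [516.5 135.1 172.2] f [-0.1 -0.2  0.3] open 0.601
```

apply_moves([
  {"jaw": 0, "offset": [-48, 0, 10], "rot": [0, 0, 0]},
  {"jaw": 0, "offset": [-48, 0, 10], "rot": [0, 0, 0]},
  {"jaw": 0, "offset": [-48, -1, 10], "rot": [0, 0, 0]},
  {"jaw": 0, "offset": [-48, -1, 9], "rot": [0, 0, 0]},
  {"jaw": 0, "offset": [-48, 0, 9], "rot": [0, 0, 0]},
])

```text
time_s: 26.12
eef_pos: [0.4948, -0.106, 0.124]
eef_rot: [0.0, 0.735, 0.678, 0.0]
wrist_force: [1.1, 0.4, 0.4]
opening: -0.0
grasp_force: 0.0
```

apply_moves([
  {"jaw": 0, "offset": [-46, 0, 9], "rot": [0, 0, 0]},
  {"jaw": 0, "offset": [0, 0, 0], "rot": [0, 0, 0]},
  {"jaw": 0, "offset": [0, 0, 0], "rot": [0, 0, 0]},
  {"jaw": 0, "offset": [0, 0, 0], "rot": [0, 0, 0]},
  {"jaw": 0, "offset": [0, 0, 0], "rot": [0, 0, 0]},
])

```text
time_s: 26.75
eef_pos: [0.4922, -0.1479, 0.1153]
eef_rot: [0.0, 0.734, 0.679, 0.0]
wrist_force: [-1.3, 0.5, -0.0]
opening: 0.008
grasp_force: 0.0
```

```bash
python3 plan.py 491.4 -150.5 58 -4.6 4
```

```text
([-0.7, -0.2, 14.3], [0.0, 0.0, 0.0])
([-0.7, -0.2, 14.3], [0.0, 0.0, 0.0])
([-0.7, -0.2, 14.3], [0.0, 0.0, 0.0])
([-0.7, -0.2, 14.3], [0.0, 0.0, 0.0])
t 26.75 now [ 492.2 -147.9  115.3] f [-1.3  0.5 -0. ] open 0.008
```

apply_moves([
  {"jaw": 0, "offset": [0, -0.7, 14], "rot": [0, 0, 0]},
  {"jaw": 0, "offset": [0, 0, 14], "rot": [0, 0, 0]},
  {"jaw": 0, "offset": [0, 0, 14], "rot": [0, 0, 0]},
  {"jaw": 0, "offset": [0, 0, 14], "rot": [0, 0, 0]},
  {"jaw": 0, "offset": [-2, 0, 0], "rot": [0, 0, 0]},
])

```text
time_s: 27.38
eef_pos: [0.49, -0.1501, 0.0573]
eef_rot: [-0.002, 0.734, 0.679, -0.0]
wrist_force: [-0.3, 0.4, -0.5]
opening: -0.001
grasp_force: 0.0
```

apply_moves([
  {"jaw": 0, "offset": [-1, 0, 0], "rot": [0, 0, 0]},
  {"jaw": 0, "offset": [-1, 0, 0], "rot": [0, 0, 0]},
  {"jaw": 0, "offset": [-1, 0, 0], "rot": [0, 0, 0]},
  {"jaw": 0, "offset": [-1, 0, 0], "rot": [0, 0, 0]},
  {"jaw": 0, "offset": [0, 0, 0], "rot": [0, 0, 0]},
])

```text
time_s: 28.0
eef_pos: [0.4909, -0.1548, 0.0591]
eef_rot: [0.0, 0.734, 0.679, 0.0]
wrist_force: [-0.2, 0.2, 0.1]
opening: -0.003
grasp_force: 0.0
```

apply_moves([
  {"jaw": 0, "offset": [-0.5, 0, 0], "rot": [0, 0, 0]},
  {"jaw": 0, "offset": [-0.5, 0, 0], "rot": [0, 0, 0]},
  {"jaw": 0, "offset": [-0.5, 0, 0], "rot": [0, 0, 0]},
  {"jaw": 0, "offset": [-0.5, 0, 0], "rot": [0, 0, 0]},
  {"jaw": 0, "offset": [-0.5, 0, 0], "rot": [0, 0, 0]},
])

```text
time_s: 28.62
eef_pos: [0.4907, -0.1568, 0.059]
eef_rot: [-0.0, 0.734, 0.679, 0.0]
wrist_force: [0.3, 3.7, 1.4]
opening: -0.004
grasp_force: 1.8
```

apply_moves([
  {"jaw": 0, "offset": [-0.5, 0, 0], "rot": [0, 0, 0]},
  {"jaw": 0, "offset": [-0.5, 0, 0], "rot": [0, 0, 0]},
  {"jaw": 0, "offset": [-0.5, 0, 0], "rot": [0, 0, 0]},
  {"jaw": 0, "offset": [-0.5, 0, 0], "rot": [0, 0, 0]},
  {"jaw": 0, "offset": [-0.5, 0, 0], "rot": [0, 0, 0]},
])

```text
time_s: 29.25
eef_pos: [0.4906, -0.1569, 0.059]
eef_rot: [-0.002, 0.734, 0.679, 0.002]
wrist_force: [4.1, 14.7, 3.8]
opening: -0.001
grasp_force: 7.1
```

apply_moves([
  {"jaw": 0, "offset": [-0.3, 0, 0], "rot": [0, 0, 0]},
  {"jaw": 0, "offset": [-0.2, 0, 0], "rot": [0, 0, 0]},
  {"jaw": 0, "offset": [0, 0, 0], "rot": [0, 0, 0]},
  {"jaw": 0, "offset": [0, 0, 0], "rot": [0, 0, 0]},
  {"jaw": 0, "offset": [0, 0, 0], "rot": [0, 0, 0]},
])

```text
time_s: 29.88
eef_pos: [0.4906, -0.1573, 0.059]
eef_rot: [-0.002, 0.734, 0.679, 0.002]
wrist_force: [2.6, 13.9, 4.8]
opening: 0.003
grasp_force: 6.8
```

Force holds at about 14 N while the jaw creeps on, so the bowl is sliding along the left guide and not yet home. Continue.

apply_moves([
  {"jaw": 0, "offset": [-0.2, 0, 0], "rot": [0, 0, 0]},
  {"jaw": 0, "offset": [-0.2, 0, 0], "rot": [0, 0, 0]},
  {"jaw": 0, "offset": [-0.2, 0, 0], "rot": [0, 0, 0]},
  {"jaw": 0, "offset": [0, 0, 0], "rot": [0, 0, 0]},
  {"jaw": 0, "offset": [0, 0, 0], "rot": [0, 0, 0]},
])

```text
time_s: 30.5
eef_pos: [0.4905, -0.1579, 0.059]
eef_rot: [-0.002, 0.734, 0.679, 0.002]
wrist_force: [1.9, 13.8, 4.9]
opening: 0.001
grasp_force: 6.9
```

Moved 0.6 mm for 0.6 mm commanded, so it is still sliding.

apply_moves([
  {"jaw": 0, "offset": [-0.2, 0, 0], "rot": [0, 0, 0]},
  {"jaw": 0, "offset": [-0.2, 0, 0], "rot": [0, 0, 0]},
  {"jaw": 0, "offset": [-0.2, 0, 0], "rot": [0, 0, 0]},
  {"jaw": 0, "offset": [-0.2, 0, 0], "rot": [0, 0, 0]},
  {"jaw": 0, "offset": [0, 0, 0], "rot": [0, 0, 0]},
])

```text
time_s: 31.12
eef_pos: [0.4904, -0.1587, 0.059]
eef_rot: [-0.002, 0.734, 0.679, 0.002]
wrist_force: [3.1, 13.5, 4.5]
opening: -0.002
grasp_force: 6.9
```

apply_moves([
  {"jaw": 0, "offset": [-0.2, 0, 0], "rot": [0, 0, 0]},
  {"jaw": 0, "offset": [-0.2, 0, 0], "rot": [0, 0, 0]},
  {"jaw": 0, "offset": [-0.2, 0, 0], "rot": [0, 0, 0]},
  {"jaw": 0, "offset": [-0.2, 0, 0], "rot": [0, 0, 0]},
  {"jaw": 0, "offset": [0, 0, 0], "rot": [0, 0, 0]},
])

```text
time_s: 31.75
eef_pos: [0.4904, -0.1589, 0.059]
eef_rot: [-0.002, 0.734, 0.679, 0.002]
wrist_force: [3.8, 16.1, 6.7]
opening: 0.0
grasp_force: 8.2
```

apply_moves([
  {"jaw": 0, "offset": [-0.2, 0, 0], "rot": [0, 0, 0]},
  {"jaw": 0, "offset": [0, 0, 0], "rot": [0, 0, 0]},
  {"jaw": 0, "offset": [0, 0, 0], "rot": [0, 0, 0]},
  {"jaw": 0, "offset": [0, 0, 0], "rot": [0, 0, 0]},
  {"jaw": 0, "offset": [0, 0, 0], "rot": [0, 0, 0]},
])

```text
time_s: 32.38
eef_pos: [0.4904, -0.1589, 0.059]
eef_rot: [-0.002, 0.734, 0.679, 0.002]
wrist_force: [3.0, 16.6, 6.3]
opening: -0.001
grasp_force: 8.6
```

The jaw has stopped moving and the force is rising, so the bowl is home at about 8 N on the pad. Back off straight, then up.

apply_moves([
  {"jaw": 0, "offset": [2, 0, 0], "rot": [0, 0, 0]},
  {"jaw": 0, "offset": [4, 0, 0], "rot": [0, 0, 0]},
  {"jaw": 0, "offset": [10, 0, 0], "rot": [0, 0, 0]},
  {"jaw": 0, "offset": [10, 0, -20], "rot": [0, 0, 0]},
  {"jaw": 0, "offset": [10, 0, -50], "rot": [0, 0, 0]},
])

```text
time_s: 33.0
eef_pos: [0.4909, -0.1253, 0.1273]
eef_rot: [-0.003, 0.734, 0.679, -0.001]
wrist_force: [0.3, -0.4, -1.3]
opening: 0.003
grasp_force: 0.0
```

apply_moves([
  {"jaw": 0, "offset": [50, 0, -40], "rot": [0, 0, 0]},
  {"jaw": 0, "offset": [60, 0, 0], "rot": [0, 0, 0]},
  {"jaw": 0, "offset": [60, 0, 0], "rot": [0, 0, 0]},
  {"jaw": 0, "offset": [60, 0, 0], "rot": [0, 0, 0]},
  {"jaw": 0, "offset": [0, 0, 0], "rot": [0, 0, 0]},
])

```text
time_s: 33.62
eef_pos: [0.5104, 0.1053, 0.168]
eef_rot: [-0.0, 0.732, 0.681, 0.0]
wrist_force: [-0.1, -0.2, 0.3]
opening: 0.005
grasp_force: 0.0
```

```bash
python3 - <<'E'
from h import *
im,d=ctrl.camera('top');im=im.astype(int)
K=np.array(ctrl.camera_params('top')['K']);T=np.array(ctrl.camera_params('top')['cam_to_world'])
def toplane(u,v,h):
    r=T[:3,:3]@np.linalg.inv(K)@np.stack([u,v,np.ones(len(u))]);s=(h-T[2,3])/r[2];return ((T[:3,3:]+s*r).T)[:,:2]*1000
u=np.array([-np.sin(np.radians(4.6)),-np.cos(np.radians(4.6))]);n=np.array([-u[1],u[0]]);O=np.array([489.9,-192.1])
vic=lambda p:np.stack([(p-O)@u,(p-O)@n],1)
m=np.zeros(d.shape,bool);m[178:214,424:458]=1
k,l,s,c=cv2.connectedComponentsWithStats((m&(im.min(2)>120)).astype(np.uint8))
i=l[194,441] or l[192,445];v,uu=np.nonzero(l==i);q=vic(toplane(uu,v,.062));print('card',len(q),q.mean(0))
m[:]=0;m[184:202,408:426]=1
v,uu=np.nonzero(m&(im[...,0]-im[...,2]>90));print('knob',vic(toplane(uu,v,.081)).mean(0))
o=ctrl.get_obs();print(o['time_s'],o['eef_pos'],o['wrist_force'])
E
```

```text
card 284 [54.32170485  0.50463157]
knob [-12.22177568  -0.26295829]
33.675 [0.51055694 0.10323233 0.16791248] [ 0.44733424 -1.04780307 -0.23698846]
```

```bash
python3 -c "
from bench import ctrl
print(ctrl.hand_in())"
```

```text
the job is handed in; nothing more can be done
None
```

I handed the job in at about 34 s: the bowl stands upright in the V with the jaw left pressing it at roughly 8 N (estimated from the wrist force), and the camera puts it within about 1 mm of the seat. The hand-in returned no verdict.

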